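Fold out the crank and clamp the vial block

ROBOT

A 6-joint arm with a two-finger parallel gripper is mounted at the origin on a cart in front of the work surface, level with it; the furniture and walls round the work are solid. World frame = base frame: x ahead of the robot, y to its left, z up, the work surface at z = 0. Lengths are in mm, angles in rad, forces in N, time in s.
With the tool pointing down it reaches from about 300 to 775 mm from the base axis. Payload 14.6 kg.
Tool frame: the origin (TCP) lies midway between the tips of the shut fingers; the grasp point (between the pads) lies 19 mm behind it (manip.grip_point_offset is the distance from the TCP to the grasp point, in mm); x points along the fingers, z is the direction in which the jaws open and shut, and the axes are right-handed (so a half turn about x gives the same grasp; the last joint's range is limited). The gripper opens to 94 mm and grips with 3 to 60 N. Pads are 16 mm wide; open, the fingers measure 119 mm over their backs; the gripper's body (75 mm by 177 mm) begins 78 mm behind the grasp point.
Start: joints at [-1.374, 0.3, 1.521, -0, 1.321, -0.067], TCP at [143.406, -530.965, 205.446] pointing down, gripper open.
Joint ranges: [-3.03, 3.03], [-0.79, 2.21], [0.23, 2.52], [-1.04, 4.18], [0, 3.07], [-2.55, 2.55]. Speed limits (rad/s): [2.22, 2.22, 2.57, 3.14, 3.14, 3.14].

INTERFACE

Orientations are given as [roll, pitch, yaw] about the fixed x, y, z axes, in that order (R = Rz(yaw) Ry(pitch) Rx(roll)).
In Python, from cell import manip, camera, calibration, order gives the robot as it stands.
- The arm moves only by the tool jog_arm, never from a script. Its arguments are lists of equal length, an entry for each row: "turn": the turn, a rotation vector about the tool's x, y, z in degrees, a list of three; "dp": the shift along the tool's x, y, z in cm, a list of three; "gripper": the closure, from 0 (fully open) to 1 (shut). In form: {"turn": [[ax, ay, az], ...], "dp": [[tx, ty, tz], ...], "gripper": [gripper, ...]}. A call has 1 to 8 rows; each row shifts and turns the pose as measured when the row begins, along the tool's axes as they then stand; what a row does not reach is not made up. A row lasts 1/8 s, in which the tool goes at most 62.5 mm and 10.7 degrees, less where a joint would pass 70% of its speed; a pose out of reach is approached as far as the arm can. A call is refused whole if a number of a shift passes 6.25 or a number of a turn 10.7, either way. A call with a gripper value outside its range is refused whole. The fingers move at their own pace and stop on an object; "grip_force" is the grip in N (left out, the last holds). Time passes only in rows, so rows that do not move let the fingers close. It gives the time, the measured TCP pose, the force and the opening at its end, in the units of the state.
- manip.read_state(): the state, without advancing time (a new reading comes with each control period).
- camera(name): name is "side" or "top"; returns (picture, depth): 420x560x3 uint8, red, green, blue; 420x560 float32, mm along the optical axis (not along the pixel's ray), 0 where there is no reading.
- calibration(name): a dict with "K" (3x3 intrinsics, pixels), "world_from_camera" (4x4, takes a point from camera to world coordinates). Camera axes: x right, y down, z forward; pixel columns grow to the right and rows downward; lengths in mm; the calibration is good to about 2 mm. A picture is of the moment at which its call begins. calibration takes no time and is no camera call.
- order.sign_off(): hands the job in, once; it reports no verdict.
The state is a dict: "clock": time; "joints": joint angles; "qd": joint speeds; "effort": joint torques, N m; "eef_pos": TCP position; "eef_rot": TCP orientation; "wrist_force": force on the tool from outside, world axes, zero at the start; "moment": the same for the moment, N m; "finger_gap": finger opening in mm.
Only numpy, scipy, OpenCV 4.12 (cv2) and the standard library are available. Lean on these libraries where they do the work, as an engineer would, in place of code of your own. Each camera call takes 0.05 s, during which the arm holds its last target.

TASK

Secure the blue vial block in the shaker's clamp: first fold the red crank handle out until it stands fully up from its arm, then use it to crank clockwise until the block is pressed against the end stop and the tip of the red pointer on the jaw lies within the green band, without over-tightening. Do not push the block by hand; leave the handle folded out, let go, and do not disturb the things standing around.

Things in the scene. Friction and masses are not known exactly. Their poses are not given: they have to be found in the camera images.
- clamp: Fixed clamp of a bench shaker: grey base (x -85..130, y -65..345 mm), aluminium tray (surface 30 mm up), and at its right end a white gear housing with a sloped face that carries the crank. Origin on the bench straight below the crank's centre; x away from the operator, y to the left along the tray, z up.
- light_bar (a point): Middle of the fixed light bar's lower front edge, 359 mm up. The bar runs along the clamp's y for 410 mm over housing and tray, 40 mm deep (to +x), 24 mm thick. Because of it the handle on the far half of its circle can be held only with the tool tilted back toward the operator, about along the crank's axis, and the wide side of the gripper along the clamp's y.
- crank_hub (a point): Centre of the crank on the sloped face, 115 mm up. z axis: the shaft axis, out of the face, 35 deg from vertical, leaning to the operator (clamp's -x). The arm (16 mm wide, outer surface at z = 21 mm) runs along -x of this frame, which turns with the crank. The handle's hinge pin is at (-50, 0, 40) mm, parallel to y, between cheeks up to z = 47 mm, y = +-12.5 mm.
- handle_grip (a point): Point on the axis of the red round handle, 45 mm from its hinge pin; x axis: along the handle from pin to free end. The sleeve (16 mm diameter, 14 to 70 mm from the pin) spins freely, so the tool need not turn while cranking. Folded, the handle lies along crank_hub's +x, back over the hub, with 11 mm of air between it and the arm.
- handle (a joint): Folding angle of the handle on the arm, rad: 0 folded flat, 1.571 (a stop) fully out, along the crank's axis. Stiff hinge: stays where left; 3 to 5 N at its free end moves it, also back toward the hub.
- crank (a joint): Angle of the crank, rad; at 0 the arm points down the slope to the operator; grows clockwise seen from outside the face. Starts within 0.6 of 0. Stiff: about 5 N at the handle turns it, up to 9 N when clamping; stays where left. Each rad moves the blue jaw 3.82 mm to the clamp's +y (24 mm a turn); closing takes 0.9 to 1.8 turns.
- bar (a joint): How far the black sprung pressure bar (130 x 12 x 45 mm, before the blue jaw) is pushed back toward the jaw, m: 0 free, 0.014 bottomed; 4 N per mm. A red pointer on the bar shows it on the jaw's top: 0.004 to 0.011 is right (green band, best 0.0075), 0.013 is over-tightened. It reads under 0.002 while it only pushes the block along.
- stop: Fixed blue end stop, 140 x 14 x 50 mm, on the tray left of the block. Origin at the lower middle of its inner face (which looks to the clamp's -y), on the tray surface.
- sample_block: Loose translucent blue vial block with white vials, 136 x 136 x 60 mm, about 0.34 kg, standing on the tray between pressure bar and end stop, a few mm from the stop. Origin at the centre of its underside; z up.
- beaker: White plastic beaker, 69 mm wide, 83 mm high, bystander. Origin under its centre.
- vial_a: White vial, 25 mm wide, 56 mm high, bystander. Origin under its centre.
- vial_b: White vial, 25 mm wide, 56 mm high, bystander. Origin under its centre.
- bench_timer: White digital timer, 72 x 66 x 21 mm, bystander. Origin under its centre.

How it is judged:
By the outcome, as a careful person would: the job done as asked, in the order asked, and still so for the second after the job is handed in, with the robot touching nothing.
It also fails if it takes over 67 s, if anything falls off the work surface, if the arm or the gripper's body presses on something with over 40 N, if the wrist force passes 120 N, or if a joint passes its speed limit or range.

## Working session

There is one attempt and no reset: what is moved stays moved. The work goes in short steps, Python scripts to look and compute and a tool call to move; the robot and the scene stay as the last step left them, time stands still between calls to the robot, and variables do not carry over. Pictures are saved under pics/ and viewed, and the job is handed in when it is done.

Besides the shell and the picture viewer there is one more tool, called after "Emit:" in YAML: its name, and indented under it one key for each argument. jog_arm: Moves the arm, as the interface text tells. Its arguments: {"type":"object","properties":{"turn":{"type":"array","items":{"type":"array","items":{"type":"number"}}},"dp":{"type":"array","items":{"type":"array","items":{"type":"number"}}},"gripper":{"type":"array","items":{"type":"number"}},"grip_force":{"type":"number"}},"required":["turn","dp","gripper"]}

```bash
ls; mkdir -p pics
cat > h.py <<'E'
import numpy as np, cv2
from cell import manip, camera, calibration, order
from scipy.spatial.transform import Rotation as R
def snap(n,tag):
    im,d=camera(n); cv2.imwrite(f'pics/{tag}.png',cv2.cvtColor(im,cv2.COLOR_RGB2BGR)); np.savez(f'pics/{tag}.npz',im=im,d=d); return im,d
def pt(n,u,v,d):
    c=calibration(n);K=c['K'];T=np.array(c['world_from_camera'])
    p=np.array([(u-K[0][2])*d/K[0][0],(v-K[1][2])*d/K[1][1],d]);return T[:3,:3]@p+T[:3,3]
def cloud(n,d):
    c=calibration(n);K=np.array(c['K']);T=np.array(c['world_from_camera'])
    v,u=np.indices(d.shape);P=np.stack([(u-K[0,2])*d/K[0,0],(v-K[1,2])*d/K[1,1],d],-1)
    return P@T[:3,:3].T+T[:3,3]
def proj(n,p):
    c=calibration(n);K=np.array(c['K']);T=np.array(c['world_from_camera'])
    q=T[:3,:3].T@(np.asarray(p)-T[:3,3]); q=K@q; return q[:2]/q[2]
E
python3 - <<'E'
from h import *
for n in('side','top'):
    snap(n,n+'0'); c=calibration(n); print(n,np.array(c['K']).round(1).tolist(),np.array(c['world_from_camera']).round(3).tolist())
print(manip.read_state())
E
```

```text
pics
side [[385.7, 0.0, 276.1], [0.0, 385.7, 210.5], [0.0, 0.0, 1.0]] [[-0.867, -0.276, 0.416, 110.972], [-0.499, 0.465, -0.731, 588.497], [0.009, -0.841, -0.541, 750.237], [0.0, 0.0, 0.0, 1.0]]
top [[534.8, 0.0, 281.0], [0.0, 534.8, 203.4], [0.0, 0.0, 1.0]] [[0.053, -0.975, 0.214, 257.938], [-0.999, -0.053, 0.009, -129.652], [0.003, -0.215, -0.977, 1515.954], [0.0, 0.0, 0.0, 1.0]]
{'clock': 0.1, 'joints': array([-1.37363091e+00,  3.00409652e-01,  1.52150603e+00, -3.54456974e-06,
        1.32070887e+00, -6.65809542e-02]), 'qd': array([ 0.00063515, -0.00200926, -0.0014776 , -0.00106635,  0.00021575,
       -0.00148012]), 'effort': array([ 1.46340280e-03, -5.32638502e+01, -3.53279757e+01,  7.09460699e-02,
        2.35438946e-02, -6.11528935e-05]), 'eef_pos': array([ 143.3451839 , -530.75025806,  204.9517874 ]), 'eef_rot': array([3.07833894, 1.56976442, 1.77128987]), 'wrist_force': array([0.70083848, 0.39608569, 0.14855414]), 'moment': array([0.00872811, 0.0293241 , 0.01811693]), 'finger_gap': 93.88388117129223}
```

View pics/side0.png

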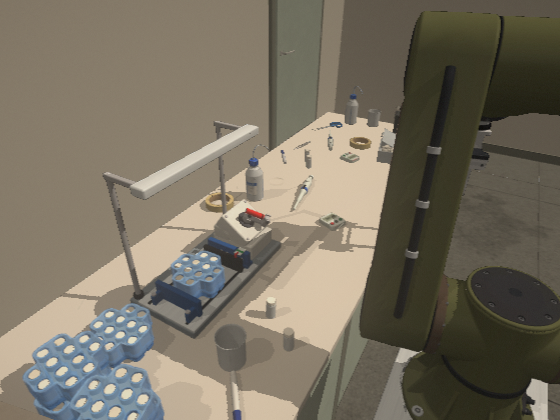

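View pics/top0.png

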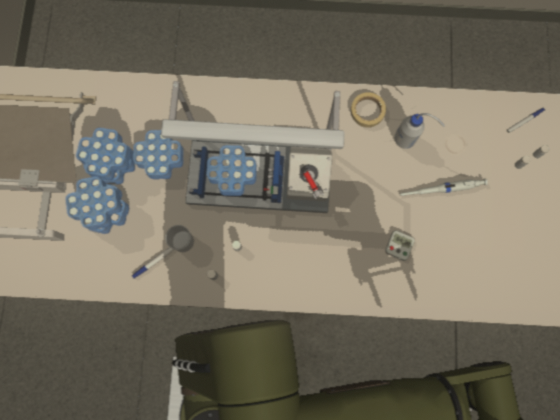

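Run:
```python
from h import *
t=cv2.imread('pics/top0.png');s=cv2.imread('pics/side0.png')
cv2.imwrite('pics/tz0.png',cv2.resize(t[110:230,170:350],None,fx=4.4,fy=4.4,interpolation=cv2.INTER_CUBIC))
cv2.imwrite('pics/sz0.png',cv2.resize(s[180:330,130:310],None,fx=4,fy=4,interpolation=cv2.INTER_CUBIC))
for n in('top','side'):
    f=np.load(f'pics/{n}0.npz');im=f['im'].astype(int);d=f['d']
    hsv=cv2.cvtColor(f['im'],cv2.COLOR_RGB2HSV)
    m=((hsv[...,0]<8)|(hsv[...,0]>172))&(hsv[...,1]>150)&(hsv[...,2]>70)
    P=cloud(n,d)
    k,l,st,c=cv2.connectedComponentsWithStats(m.astype(np.uint8))
    for i in range(1,k):
        if st[i,4]>5:
            q=P[l==i]; print(n,st[i],c[i].round(1),np.median(q,0).round(1),q.min(0).round(0),q.max(0).round(0))
```

```text
top [304 172  12  17  78] [309.9 180.2] [ 624.1 -189.9  151.8] [ 606. -205.  137.] [ 644. -173.  166.]
side [246 208  18  10  67] [254.1 212.8] [ 621.3 -183.4  148.3] [ 111. -201.  134.] [642. 588. 750.]
```

View pics/tz0.png

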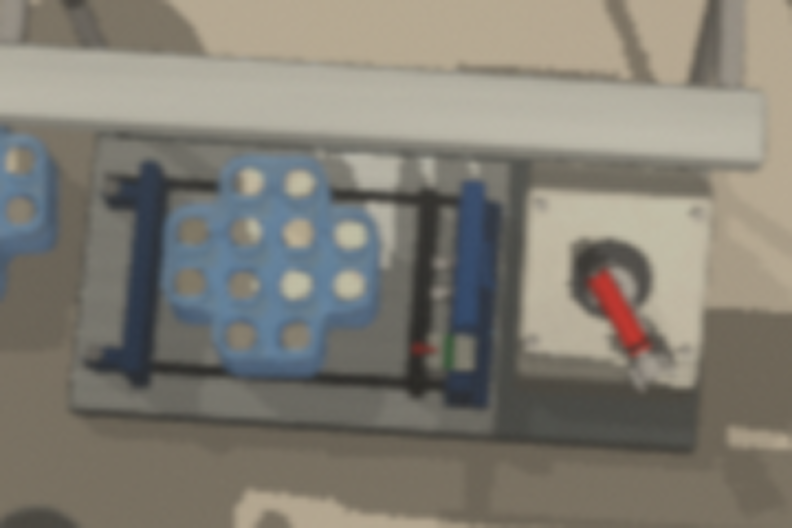

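View pics/sz0.png

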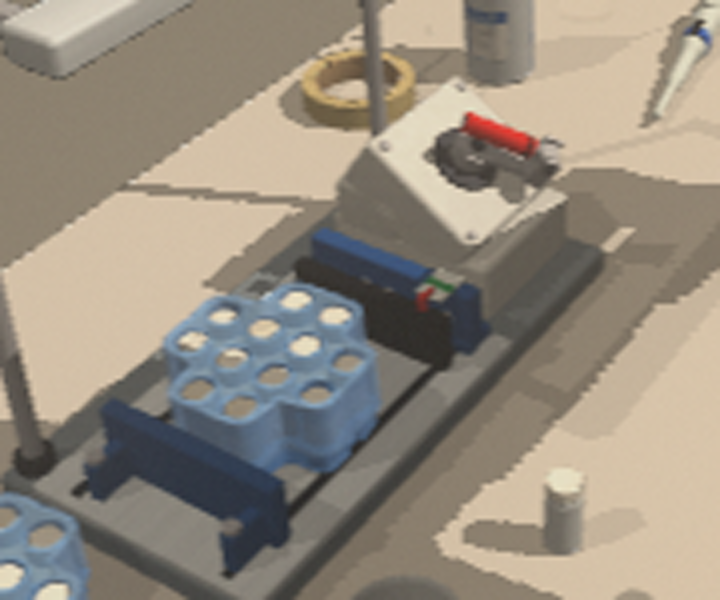

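Run:
```python
from h import *
for n in('top','side'):
    f=np.load(f'pics/{n}0.npz');P=cloud(n,f['d']);im=f['im']
    # sloped face: white-ish points around, fit plane w/ RANSAC
    m=(P[...,0]>540)&(P[...,0]<720)&(P[...,1]>-300)&(P[...,1]<-110)&(P[...,2]>55)&(P[...,2]<200)
    q=P[m]; best=None; rng=np.random.default_rng(0)
    for _ in range(3000):
        a=q[rng.choice(len(q),3,False)];nn=np.cross(a[1]-a[0],a[2]-a[0]);l=np.linalg.norm(nn)
        if l<500: continue
        nn/=l; nn*=np.sign(nn[2]); 
        if not .7<nn[2]<.9: continue
        k=np.abs((q-a[0])@nn)<2
        if best is None or k.sum()>best.sum():best=k
    a=q[best];c=a.mean(0);_,_,v=np.linalg.svd(a-c);nn=v[2]*np.sign(v[2][2])
    print(n,best.sum(),len(q),c.round(1),nn.round(3),'tilt',np.degrees(np.arccos(nn[2])),'yaw',np.degrees(np.arctan2(-nn[1],-nn[0])), a.min(0),a.max(0))
    # base front edge
    m=(P[...,2]>10)&(P[...,2]<35)&(P[...,0]>450)&(P[...,0]<760)&(P[...,1]>-330)&(P[...,1]<220)
    print(m.sum()); pts=P[m][:,:2].astype(np.float32); r=cv2.minAreaRect(pts);print(r)
    np.set_printoptions(suppress=True); print(cv2.boxPoints(r))
    # hub height above plane
    h=(P-c)@nn; mm=(np.linalg.norm(P-c,axis=-1)<85)&(h>5)&(h<80)
    for i,j in np.argwhere(mm)[:0]: pass
    print('above',mm.sum())
    np.savez(f'pics/pl_{n}.npz',c=c,n=nn)
# yaw from edges top: front base edge bottom at ground and tray
```

```text
top 646 2008 [ 658.4 -187.9  118.2] [-0.581  0.017  0.814] tilt 35.52876370929935 yaw -1.7139219805495947 [ 598.71639699 -247.05255317   73.45218687] [ 700.33507162 -132.91781531  148.69671493]
3748
((607.1434326171875, -46.486480712890625), (308.5709228515625, 529.1143798828125), 0.544013500213623)
[[ 450.35303  216.59389]
 [ 455.37683 -312.49664]
 [ 763.93384 -309.56683]
 [ 758.91003  219.52368]]
above 365
side 521 1847 [ 655.6 -172.   116.5] [-0.565  0.006  0.825] tilt 34.390119650349604 yaw -0.6394039430988577 [ 606.76890608 -242.10538746   82.45372684] [ 697.55477663 -128.05065106  144.26255989]
3218
((605.1718139648438, -14.189224243164062), (309.7406005859375, 468.3263244628906), 0.020803382620215416)
[[ 450.2165   219.9177 ]
 [ 450.38654 -248.4086 ]
 [ 760.12714 -248.29614]
 [ 759.9571   220.03015]]
above 340
```

Run:
```python
from h import *
np.set_printoptions(suppress=True,precision=2)
def ray(n,u,v):
    c=calibration(n);K=np.array(c['K']);T=np.array(c['world_from_camera']);return T[:3,3],T[:3,:3]@np.array([(u-K[0,2])/K[0,0],(v-K[1,2])/K[1,1],1])
def onz(n,u,v,z):
    o,d=ray(n,u,v);return o+d*(z-o[2])/d[2]
def tri(a,b):
    (o1,d1),(o2,d2)=ray('top',*a),ray('side',*b)
    A=np.stack([d1,-d2],1);s=np.linalg.lstsq(A,o2-o1,rcond=None)[0];p,q=o1+s[0]*d1,o2+s[1]*d2;return (p+q)/2,np.linalg.norm(p-q)
ct=lambda x,y:(170+(x+.5)/4.4-.5,110+(y+.5)/4.4-.5)
cs=lambda x,y:(130+(x+.5)/4-.5,180+(y+.5)/4-.5)
# red ends sub-pixel via PCA in both images
E={}
for n in('top','side'):
    f=np.load(f'pics/{n}0.npz');hsv=cv2.cvtColor(f['im'],cv2.COLOR_RGB2HSV)
    m=((hsv[...,0]<8)|(hsv[...,0]>172))&(hsv[...,1]>130)&(hsv[...,2]>60)
    k,l,st,c=cv2.connectedComponentsWithStats(m.astype(np.uint8));i=1+np.argmax(st[1:,4])
    yx=np.argwhere(l==i)[:,::-1].astype(float);mu=yx.mean(0);_,_,v=np.linalg.svd(yx-mu);t=(yx-mu)@v[0];d=v[0]*np.sign(v[0][1]+.5*v[0][0])
    t=(yx-mu)@d;E[n]=[mu+d*t.min(),mu,mu+d*t.max()];print(n,E[n],st[i,4])
for j in range(3):print('handle',j,*tri(E['top'][j],E['side'][j]))
print('base front edge z25',onz('top',*ct(72,408),25),onz('top',*ct(692,448),25))
print('bar top',onz('top',*ct(430,192),75),onz('top',*ct(417,392),75))
print('stop top',onz('top',*ct(150,162),80),onz('top',*ct(138,384),80))
print('face corners tri',tri(ct(543,205),cs(458,88)),tri(ct(697,213),cs(0,0)) )
for a,b in (((540,203),(385,146)),((529,340),(470,236)),((697,212),(458,88))):print('screw',*tri(ct(*a),cs(*b)))
```

```text
top [array([305.16, 172.31]), array([310.02, 180.48]), array([314.88, 188.66])] 95
side [array([246.21, 210.19]), array([254.4 , 213.15]), array([263.48, 216.44])] 84
handle 0 [ 644.26 -176.46  153.45] 0.4741338561326482
handle 1 [ 625.88 -190.75  141.42] 0.45158256333927776
handle 2 [ 606.12 -205.78  128.54] 3.2620118438162735
base front edge z25 [573.68 155.04  25.  ] [ 568.93 -247.56   25.  ]
bar top [716.58 -70.25  75.  ] [585.05 -69.84  75.  ]
stop top [725.29 109.5   80.  ] [579.6 104.7  80. ]
face corners tri (array([ 653.91, -149.77,  199.48]), np.float64(39.174053381758696)) (array([ 769.8 , -109.3 ,  250.84]), np.float64(324.038476267958))
screw [ 692.27 -140.96  137.32] 2.3586396606706534
screw [ 619.04 -138.6    86.17] 1.3062971472748133
screw [ 693.09 -236.91  135.23] 0.874909272967303
```

```bash
cat >> h.py <<'E'
np.set_printoptions(suppress=True,precision=2)
YAW=np.radians(-0.7); HUB=np.array([654.,-187,115]); 
Rc=R.from_euler('z',YAW).as_matrix()
n_=Rc@[-np.sin(np.radians(35)),0,np.cos(np.radians(35))]; u_=Rc@[np.cos(np.radians(35)),0,np.sin(np.radians(35))]; y_=Rc@[0,1,0]
def xh(q): return u_*np.cos(q)-y_*np.sin(q)
def hub(q,x,y,z): X=xh(q); return HUB+X*x+np.cross(n_,X)*y+n_*z
def rot(jaw): # tool x=-n, tool z=jaw
    x=-n_; return np.stack([x,np.cross(jaw,x),jaw],1)
def cur():
    s=manip.read_state(); return np.array(s['eef_pos']),R.from_euler('xyz',s['eef_rot']).as_matrix(),s
def rows(way,N):
    "way: list of (pos,Rm); rows from current"
    p,Rm,s=cur()
    out=[]
    for (tp,tR),k in zip(way,N):
        rv=R.from_matrix(Rm.T@tR).as_rotvec(); p0=p;R0=Rm
        for i in range(1,k+1):
            pn=p0+(tp-p0)*i/k; Rn=R0@R.from_rotvec(rv*i/k).as_matrix()
            print('turn',np.degrees(R.from_matrix(Rm.T@Rn).as_rotvec()).round(1).tolist(),'dp',(Rm.T@(pn-p)/10).round(2).tolist())
            p,Rm=pn,Rn
E
python3 - <<'E'
from h import *
p,Rm,s=cur();print(Rm)
q=-.57
for sgn in(1,-1):
    T=rot(sgn*np.cross(n_,xh(q)));print(sgn,np.degrees(R.from_matrix(Rm.T@T).as_rotvec()))
print('grasp',hub(q,8,0,28),'pre',hub(q,8,0,90))
T=rot(-np.cross(n_,xh(q))); T2=rot(np.cross(n_,xh(q)))
print('clampy rot',[np.degrees(R.from_matrix(Rm.T@rot(s*y_)).as_rotvec()) for s in(1,-1)])
f=np.load('pics/top0.npz');P=cloud('top',f['d'])
for nm,u,v in(('beaker',180,239),('va',237,245),('vb',212,274),('timer',400,245),('bottle',415,122),('barR',335,146),('barR',250,140),('barfront',340,145)):print(nm,P[v,u])
E
```

```text
[[-0.    0.97  0.26]
 [ 0.    0.26 -0.97]
 [-1.    0.   -0.  ]]
1 [156.17  45.38  20.51]
-1 [-16.34 -14.47  32.02]
grasp [ 643.51 -182.55  141.8 ] pre [ 607.95 -182.12  192.59]
clampy rot [array([-157.17,  -49.56,   -6.96]), array([15.3 , -4.89, 34.78])]
beaker [471.17 167.17  -0.62]
va [455.09  -1.75  55.77]
vb [372.59  60.78  52.78]
timer [ 484.8  -457.3    18.89]
bottle [ 798.75 -464.81  159.87]
barR [ 644.12 -232.21  381.23]
barR [646.74 -42.69 384.45]
barfront [ 646.44 -243.07  383.04]
```

Run:
```python
from h import *
q=-.57;T=rot(-np.cross(n_,xh(q)))
rows([(np.array([350,-430,290.]),T),(hub(q,8,0,110),T)],[6,6])
```

```text
turn [-2.7, -2.4, 5.3] dp [-1.42, 3.76, -0.72]
turn [-2.7, -2.4, 5.3] dp [-1.08, 3.91, -0.49]
turn [-2.7, -2.4, 5.3] dp [-0.73, 4.01, -0.26]
turn [-2.7, -2.4, 5.3] dp [-0.36, 4.07, -0.05]
turn [-2.7, -2.4, 5.3] dp [0.02, 4.08, 0.15]
turn [-2.7, -2.4, 5.3] dp [0.41, 4.05, 0.34]
turn [0.0, 0.0, 0.0] dp [3.43, 4.4, -2.15]
turn [0.0, 0.0, 0.0] dp [3.43, 4.4, -2.15]
turn [0.0, 0.0, 0.0] dp [3.43, 4.4, -2.15]
turn [0.0, 0.0, 0.0] dp [3.43, 4.4, -2.15]
turn [0.0, -0.0, 0.0] dp [3.43, 4.4, -2.15]
turn [0.0, -0.0, 0.0] dp [3.43, 4.4, -2.15]
```

Emit:
jog_arm:
  turn:
    - [-2.7, -2.4, 5.3]
    - [-2.7, -2.4, 5.3]
    - [-2.7, -2.4, 5.3]
    - [-2.7, -2.4, 5.3]
    - [-2.7, -2.4, 5.3]
    - [-2.7, -2.4, 5.3]
  dp:
    - [-1.4, 3.8, -0.7]
    - [-1.1, 3.9, -0.5]
    - [-0.7, 4.0, -0.3]
    - [-0.4, 4.1, 0]
    - [0, 4.1, 0.1]
    - [0.4, 4.1, 0.3]
  gripper: [0.3, 0.3, 0.3, 0.3, 0.3, 0.3]
  grip_force: 20

```text
clock: 0.85
eef_pos: [354.9, -425.4, 292.1]
eef_rot: [1.004, 0.947, -0.006]
wrist_force: [0.8, 0.3, 0.9]
finger_gap: 66.2
```

Run:
```python
from h import *
q=-.57;T=rot(-np.cross(n_,xh(q)))
rows([(hub(q,8,0,110),T)],[7])
```

```text
turn [0.0, 0.0, -0.1] dp [2.97, 3.64, -1.83]
turn [0.0, 0.0, -0.1] dp [2.96, 3.65, -1.83]
turn [0.0, 0.0, -0.1] dp [2.96, 3.65, -1.83]
turn [0.0, 0.0, -0.1] dp [2.95, 3.66, -1.83]
turn [0.0, 0.0, -0.1] dp [2.95, 3.66, -1.83]
turn [0.0, 0.0, -0.1] dp [2.94, 3.67, -1.82]
turn [0.0, 0.0, -0.1] dp [2.93, 3.67, -1.82]
```

Emit:
jog_arm:
  turn:
    - [0, 0, 0]
    - [0, 0, 0]
    - [0, 0, 0]
    - [0, 0, 0]
    - [0, 0, 0]
    - [0, 0, 0]
    - [0, 0, -0.5]
    - [0, 0, 0]
  dp:
    - [3.0, 3.6, -1.8]
    - [3.0, 3.6, -1.8]
    - [3.0, 3.7, -1.8]
    - [3.0, 3.7, -1.8]
    - [2.9, 3.7, -1.8]
    - [2.9, 3.7, -1.8]
    - [2.9, 3.7, -1.8]
    - [0, 0, 0]
  gripper: [0.5, 0.5, 0.5, 0.5, 0.5, 0.5, 0.5, 0.5]

```text
clock: 1.85
eef_pos: [605.4, -172.7, 207.8]
eef_rot: [0.998, 0.954, -0.012]
wrist_force: [-0.3, 0.1, 0.1]
finger_gap: 46.9
```

Run:
```python
from h import *
for n in('top','side'): snap(n,n+'1')
t=cv2.imread('pics/top1.png');s=cv2.imread('pics/side1.png')
cv2.imwrite('pics/z1.png',np.hstack([cv2.resize(t[130:230,260:350],(400,444),interpolation=2),cv2.resize(s[160:260,200:290],(400,444),interpolation=2)]))
q=-.57;T=rot(-np.cross(n_,xh(q)));p,Rm,_=cur()
print('tool in hub frame', [np.dot(p-HUB,a) for a in (xh(q),np.cross(n_,xh(q)),n_)])
rows([(hub(q,8,0,60),T),(hub(q,8,0,28),T)],[1,1])
```

```text
tool in hub frame [np.float64(16.96439132312607), np.float64(2.4755406960060258), np.float64(105.41410398933935)]
turn [0.1, 0.3, -0.3] dp [4.54, -0.92, 0.22]
turn [0.0, 0.0, -0.0] dp [3.2, -0.0, 0.0]
```

View pics/z1.png

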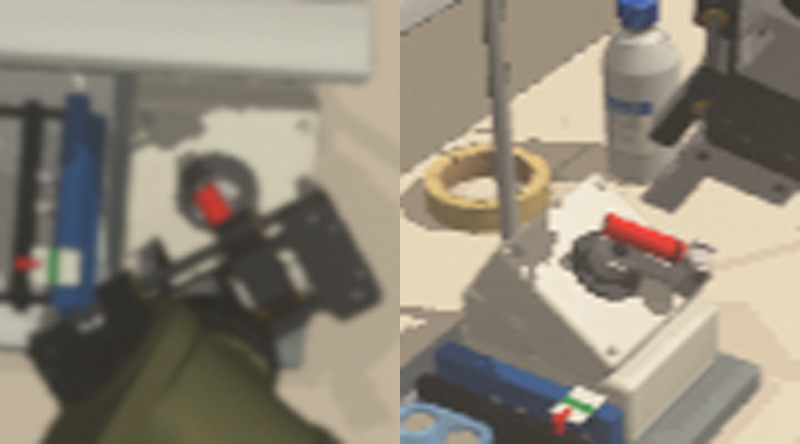

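Run:
```python
from h import *
p,Rm,_=cur();print(proj('side',p),proj('top',p))
for z in(2.35,-2.35):print(proj('side',p+Rm[:,2]*z*10),proj('top',p+Rm[:,2]*z*10))
```

```text
[257.37 197.42] [305.01 181.67]
[258.08 191.02] [313.22 177.46]
[256.64 203.99] [296.86 185.84]
```

View pics/side1.png

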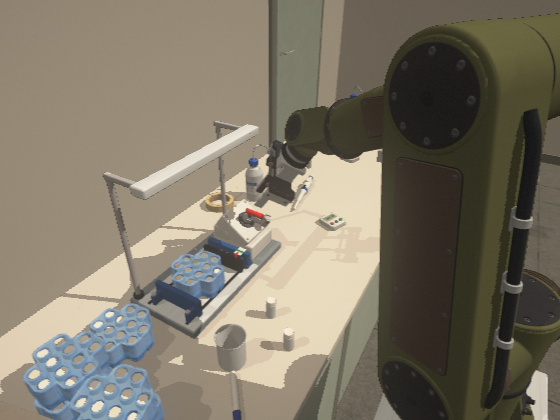

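Emit:
jog_arm:
  turn:
    - [0, 0.3, -0.3]
    - [0, 0, 0]
    - [0, 0, 0]
  dp:
    - [2.3, -0.9, 0.2]
    - [2.3, 0, 0]
    - [0, 0, 0]
  gripper: [0.5, 0.5, 0.5]

```text
clock: 2.33
eef_pos: [624.1, -186.2, 168.2]
eef_rot: [0.997, 0.958, -0.019]
wrist_force: [0.6, 0.1, -0.0]
finger_gap: 47.1
```

Run:
```python
from h import *
for n in('top','side'): snap(n,n+'2')
t=cv2.imread('pics/top2.png');s=cv2.imread('pics/side2.png')
cv2.imwrite('pics/z2.png',np.hstack([cv2.resize(t[130:230,260:350],(400,444),interpolation=2),cv2.resize(s[160:260,200:290],(400,444),interpolation=2)]))
q=-.57;T=rot(-np.cross(n_,xh(q)));p,Rm,_=cur()
print('tool in hub frame', [np.dot(p-HUB,a) for a in (xh(q),np.cross(n_,xh(q)),n_)])
rows([(hub(q,8,0,28),T)],[1])
```

```text
tool in hub frame [np.float64(6.309241528489462), np.float64(-3.4186095625649005), np.float64(61.942214965018835)]
turn [-0.1, 0.3, -0.0] dp [3.39, 0.17, -0.36]
```

View pics/z2.png

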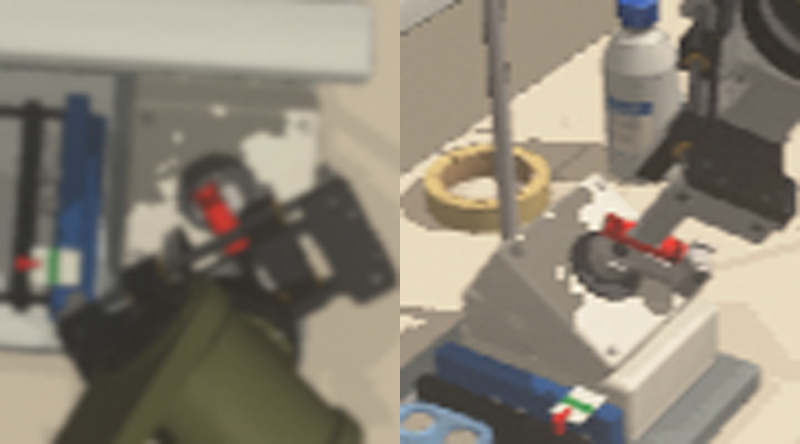

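Emit:
jog_arm:
  turn:
    - [0, 0.3, 0]
    - [0, 0, 0]
    - [0, 0, 0]
  dp:
    - [1.8, 0.2, -0.4]
    - [1.6, 0, 0]
    - [0, 0, 0]
  gripper: [0.5, 0.5, 0.5]

```text
clock: 2.8
eef_pos: [644.6, -182.4, 141.5]
eef_rot: [1.001, 0.957, -0.014]
wrist_force: [0.5, 0.3, 0.2]
finger_gap: 46.6
```

Run:
```python
from h import *
for n in('side',): snap(n,n+'3')
s=cv2.imread('pics/side3.png')
cv2.imwrite('pics/z3.png',cv2.resize(s[180:250,220:290],(560,560),interpolation=2))
q=-.57;T=rot(-np.cross(n_,xh(q)));p,Rm,_=cur()
print('tool in hub frame', [np.dot(p-HUB,a) for a in (xh(q),np.cross(n_,xh(q)),n_)])
rows([(hub(q,8,0,28),T)],[1])
```

```text
tool in hub frame [np.float64(8.936623744564598), np.float64(-0.47938688907182464), np.float64(27.684585267604277)]
turn [-0.1, 0.2, -0.1] dp [-0.03, -0.09, -0.05]
```

View pics/z3.png

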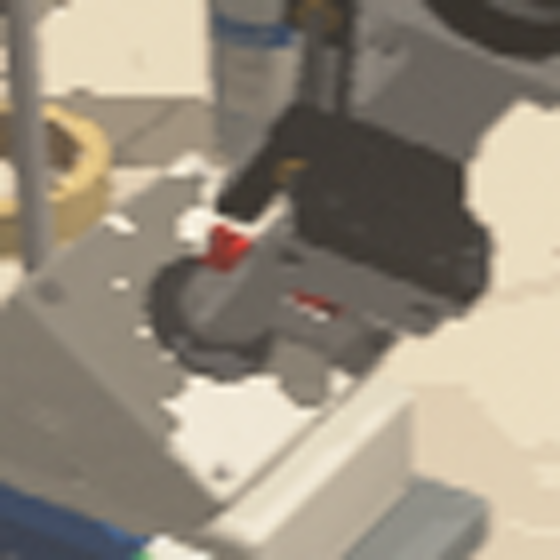

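Emit:
jog_arm:
  turn:
    - [0, 0, 0]
    - [0, 0, 0]
    - [0, 0, 0]
    - [0, 0, 0]
    - [0, 0, 0]
    - [0, 0, 0]
  dp:
    - [0, 0, 0]
    - [0, 0, 0]
    - [0, 0, 0]
    - [0, 0, 0]
    - [0, 0, 0]
    - [0, 0, 0]
  gripper: [1, 1, 1, 1, 1, 1]
  grip_force: 20

```text
clock: 3.6
eef_pos: [643.6, -180.1, 142.1]
eef_rot: [1.005, 0.959, -0.007]
wrist_force: [-0.4, 0.5, -1.0]
finger_gap: 15.4
```

Emit:
jog_arm:
  turn:
    - [0, 0, 0]
    - [0, 0, 0]
    - [0, 0, 0]
    - [0, 0, 0]
    - [0, 0, 0]
  dp:
    - [-0.9, -0.1, 0]
    - [-1.0, -0.2, 0]
    - [-1.0, -0.4, 0]
    - [-0.9, -0.6, 0]
    - [0, 0, 0]
  gripper: [1, 1, 1, 1, 1]

```text
clock: 4.22
eef_pos: [610.2, -187.6, 167.9]
eef_rot: [1.006, 0.96, -0.008]
wrist_force: [-0.1, -0.1, -3.5]
finger_gap: 15.6
```

```bash
cat >> h.py <<'E'
def hf(q=-.57):
    p,Rm,s=cur(); print('hubframe',np.array([np.dot(p-HUB,a) for a in (xh(q),np.cross(n_,xh(q)),n_)]),'F hub',np.array([np.dot(s['wrist_force'],a) for a in (xh(q),np.cross(n_,xh(q)),n_)]),'gap',s['finger_gap'])
E
python3 - <<'E'
from h import *
hf()
for n in('side',): snap(n,n+'4')
s=cv2.imread('pics/side4.png')
cv2.imwrite('pics/z4.png',cv2.resize(s[180:250,220:290],(560,560),interpolation=2))
E
```

```text
hubframe [-5.26  2.   68.44] F hub [-1.77  1.04 -2.83] gap 15.556816463996407
```

View pics/z4.png

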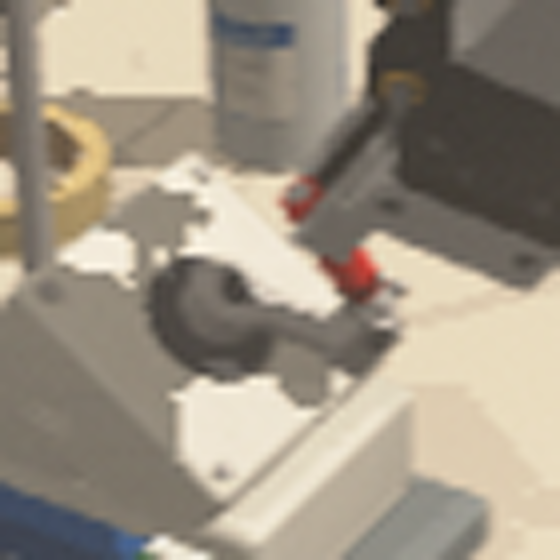

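Emit:
jog_arm:
  turn:
    - [0, 0, 0]
    - [0, 0, 0]
    - [0, 0, 0]
    - [0, 0, 0]
    - [0, 0, 0]
    - [0, 0, 0]
  dp:
    - [-0.7, -0.8, 0]
    - [-0.6, -0.9, 0]
    - [-0.4, -1.0, 0]
    - [-0.2, -1.0, 0]
    - [0, -1.0, 0]
    - [0, 0, 0]
  gripper: [1, 1, 1, 1, 1, 1]

```text
clock: 5.03
eef_pos: [567.4, -212.3, 163.4]
eef_rot: [1.005, 0.954, -0.007]
wrist_force: [-0.1, 0.4, 1.2]
finger_gap: 0.4
```

Run:
```python
from h import *
hf()
for n in('side',): snap(n,n+'5')
s=cv2.imread('pics/side5.png')
cv2.imwrite('pics/z5.png',cv2.resize(s[180:250,220:290],(560,560),interpolation=2))
```

```text
hubframe [-50.4    0.95  89.16] F hub [ 0.7  -0.03  1.  ] gap 0.4056349603186587
```

View pics/z5.png

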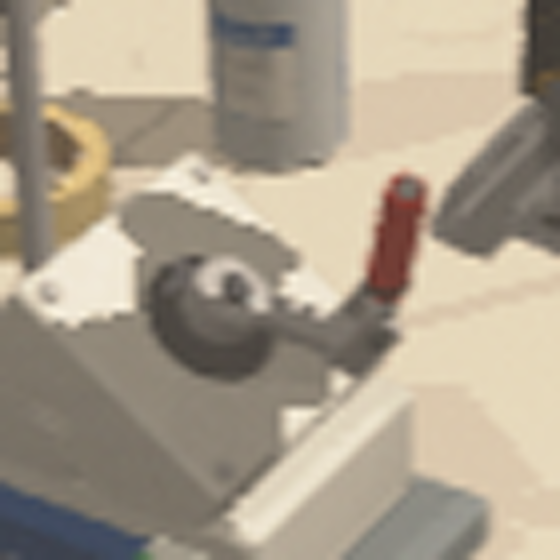

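Emit:
jog_arm:
  turn:
    - [0, 0, 0]
    - [0, 0, 0]
    - [0, 0, 0]
    - [0, 0, 0]
  dp:
    - [0, 0, 0]
    - [0, 0, 0]
    - [0, 0, 0]
    - [0, 0, 0]
  gripper: [0.5, 0.5, 0.5, 0.5]

```text
clock: 5.58
eef_pos: [568.3, -212.1, 164.1]
eef_rot: [1.004, 0.953, -0.007]
wrist_force: [0.3, 0.2, -0.1]
finger_gap: 37.1
```

Run:
```python
from h import *
hf()
T=snap('top','top6')[0];S=snap('side','side6')[0]
cv2.imwrite('pics/z6.png',np.hstack([cv2.resize(cv2.cvtColor(a,4),(400,400),interpolation=2) for a in (T[150:210,285:345],S[180:240,235:295])]))
```

```text
hubframe [-49.28   0.51  89.23] F hub [ 0.27  0.06 -0.23] gap 37.093073148992744
```

View pics/z6.png

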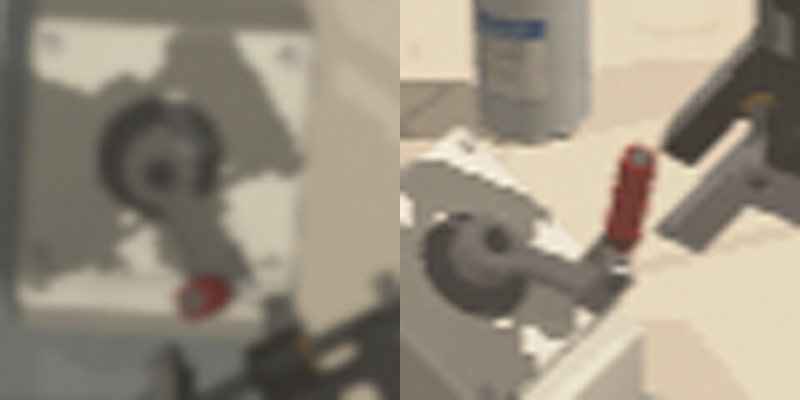

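```bash
cat >> h.py <<'E'
def ray(n,u,v):
    c=calibration(n);K=np.array(c['K']);T=np.array(c['world_from_camera']);return T[:3,3],T[:3,:3]@np.array([(u-K[0,2])/K[0,0],(v-K[1,2])/K[1,1],1])
def tri(a,b):
    (o1,d1),(o2,d2)=ray('top',*a),ray('side',*b)
    A=np.stack([d1,-d2],1);s=np.linalg.lstsq(A,o2-o1,rcond=None)[0];p,q=o1+s[0]*d1,o2+s[1]*d2;return (p+q)/2,np.linalg.norm(p-q)
def toh(p,q): return np.array([np.dot(p-HUB,a) for a in (xh(q),np.cross(n_,xh(q)),n_)])
E
python3 - <<'E'
from h import *
t=lambda x,y:(285+(x+.5)/6.667-.5,150+(y+.5)/6.667-.5); s=lambda x,y:(235+(x+.5)/6.667-.5,180+(y+.5)/6.667-.5)
for a,b in(((195,300),(238,158)),((226,287),(221,245)),((160,172),(98,236))):
    p,e=tri(t(*a),s(*b));print(p,e,toh(p,-.57))
E
```

```text
[ 577.78 -199.95  185.13] 0.1740987148175946 [-26.08   0.22 101.07]
[ 596.93 -215.67  126.24] 1.9860804449654987 [-49.53  -3.13  41.73]
[ 641.88 -186.89  132.06] 1.3816204849353908 [-0.14  0.04 20.93]
```

Emit:
jog_arm:
  turn:
    - [0, 0, 0]
    - [0, 0, 0]
    - [0, 0, 0]
    - [0, 0, 0]
    - [0, 0, 0]
    - [0, 0, 0]
    - [0, 0, 0]
  dp:
    - [1.3, 0.8, 0]
    - [1.3, 0.7, 0]
    - [0, 0, 0]
    - [0, 0, 0]
    - [0, 0, 0]
    - [0, 0, 0]
    - [0, 0, 0]
  gripper: [0.5, 0.5, 1, 1, 1, 1, 1]
  grip_force: 35

```text
clock: 6.55
eef_pos: [595.4, -203.0, 148.6]
eef_rot: [1.006, 0.954, -0.005]
wrist_force: [3.0, 1.0, -1.0]
finger_gap: 15.3
```

Run:
```python
from h import *
hf()
```

```text
hubframe [-33.07   1.4   61.03] F hub [ 2.16 -0.17 -2.55] gap 15.320263489141375
```

Emit:
jog_arm:
  turn:
    - [0, 0, 0]
    - [0, 0, 0]
    - [0, 0, 0]
    - [0, 0, 0]
    - [0, 0, 0]
  dp:
    - [-0.2, -0.6, 0]
    - [-0.1, -0.6, 0]
    - [0, -0.6, 0]
    - [0, -0.4, 0]
    - [0, 0, 0]
  gripper: [1, 1, 1, 1, 1]

```text
clock: 7.18
eef_pos: [582.4, -211.3, 144.1]
eef_rot: [1.011, 0.945, 0.003]
wrist_force: [1.5, 0.2, -4.8]
finger_gap: 14.9
```

Run:
```python
from h import *
hf()
T=snap('top','top7')[0];S=snap('side','side7')[0]
cv2.imwrite('pics/z7.png',np.hstack([cv2.resize(cv2.cvtColor(a,4),(400,400),interpolation=2) for a in (T[150:210,285:345],S[180:240,235:295])]))
```

```text
hubframe [-48.75   1.34  64.74] F hub [-1.13  1.04 -4.81] gap 14.914060351906056
```

View pics/z7.png

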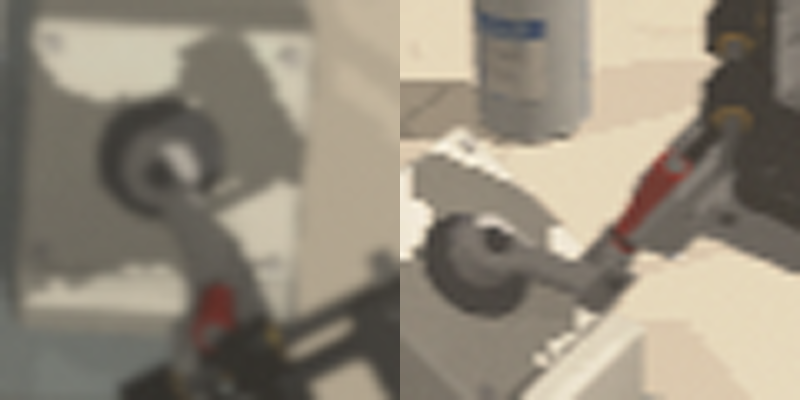

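Emit:
jog_arm:
  turn:
    - [0, 0, 0]
    - [0, 0, 0]
  dp:
    - [0, -0.3, 0]
    - [0, -0.3, 0]
  gripper: [1, 1]

```text
clock: 7.52
eef_pos: [579.8, -213.4, 142.5]
eef_rot: [1.014, 0.942, 0.006]
wrist_force: [10.3, 9.5, -1.4]
finger_gap: 15.3
```

Run:
```python
from h import *
hf()
```

```text
hubframe [-52.39   1.19  64.97] F hub [11.54  4.01 -6.96] gap 15.322901468609308
```

Emit:
jog_arm:
  turn:
    - [0, 0, 0]
    - [0, 0, 0]
  dp:
    - [0, -0.3, 0]
    - [0, -0.2, 0]
  gripper: [1, 1]

```text
clock: 7.78
eef_pos: [578.3, -214.4, 141.7]
eef_rot: [1.017, 0.938, 0.011]
wrist_force: [14.7, 9.2, -2.2]
finger_gap: 14.4
```

Run:
```python
from h import *
hf()
T=snap('top','top8')[0];S=snap('side','side8')[0]
cv2.imwrite('pics/z8.png',np.hstack([cv2.resize(cv2.cvtColor(a,4),(400,400),interpolation=2) for a in (T[150:210,285:345],S[180:240,235:295])]))
```

```text
hubframe [-54.31   1.22  65.13] F hub [ 14.07   2.07 -10.18] gap 14.43078576702252
```

View pics/z8.png

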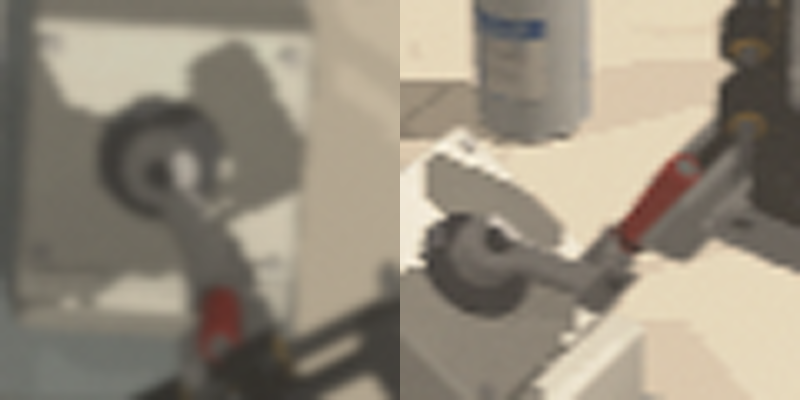

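Run:
```python
from h import *
q=-.57
for nm,p in(('z14',hub(q,-50,0,54)),('z70',hub(q,-50,0,110)),('z75',hub(q,-50,0,115)),('80deg70',hub(q,-38,0,109))):
    a=proj('top',p);b=proj('side',p);print(nm,(a-[285,150]+.5)*6.667,(b-[235,180]+.5)*6.667+[400,0])
```

```text
z14 [221.84 305.57] [633.47 236.39]
z70 [225.91 359.51] [698.75 167.07]
z75 [226.29 364.53] [704.81 160.64]
80deg70 [211.1  333.08] [672.83 158.11]
```

```bash
cat >> h.py <<'E'
def redline(tag,box):
    f=np.load(f'pics/{tag}.npz');hsv=cv2.cvtColor(f['im'],cv2.COLOR_RGB2HSV)
    m=((hsv[...,0]<10)|(hsv[...,0]>170))&(hsv[...,1]>100)&(hsv[...,2]>40)
    x0,x1,y0,y1=box;mm=np.zeros_like(m);mm[y0:y1,x0:x1]=m[y0:y1,x0:x1]
    yx=np.argwhere(mm)[:,::-1].astype(float);mu=yx.mean(0);_,s,v=np.linalg.svd(yx-mu);d=v[0]*-np.sign(v[0][1]);t=(yx-mu)@d
    return len(yx),mu+d*t.min(),mu+d*t.max(),d,s
E
python3 - <<'E'
from h import *
q=-.57
b=(255,290,195,225)
for t in('side6','side7','side8'):print(t,*redline(t,b))
for a in (68,75,80,85,90):
    a=np.radians(a);P=[proj('side',hub(q,-50+r*np.cos(a),0,40+r*np.sin(a))) for r in(14,70)];d=P[1]-P[0];print(np.degrees(a),*P,d/np.linalg.norm(d))
E
```

```text
side6 59 [267.44 216.67] [270.46 202.31] [ 0.21 -0.98] [28.03 10.82]
side7 41 [267.06 216.4 ] [275.18 203.76] [ 0.54 -0.84] [25.77  7.03]
side8 55 [268.29 215.24] [277.74 203.6 ] [ 0.63 -0.78] [29.43  8.91]
68.0 [267.77 214.51] [270.27 202.18] [ 0.2  -0.98]
75.0 [268.35 214.61] [273.27 202.7 ] [ 0.38 -0.92]
80.0 [268.75 214.7 ] [275.36 203.21] [ 0.5  -0.87]
85.0 [269.14 214.82] [277.38 203.83] [ 0.6 -0.8]
90.0 [269.52 214.96] [279.31 204.56] [ 0.69 -0.73]
```

Emit:
jog_arm:
  turn:
    - [0, 0, 0]
    - [0, 0, 0]
    - [0, 0, 0]
  dp:
    - [0, -0.4, 0]
    - [0, -0.4, 0]
    - [0, -0.3, 0]
  gripper: [1, 1, 1]

```text
clock: 8.25
eef_pos: [572.4, -218.8, 137.5]
eef_rot: [1.018, 0.935, 0.014]
wrist_force: [-5.4, -1.7, -2.6]
finger_gap: 2.1
```

Run:
```python
from h import *
hf()
T=snap('top','top9')[0];S=snap('side','side9')[0]
print(*redline('side9',(255,290,195,225)))
cv2.imwrite('pics/z9.png',np.hstack([cv2.resize(cv2.cvtColor(a,4),(400,400),interpolation=2) for a in (T[150:210,285:345],S[180:240,235:295])]))
```

```text
hubframe [-62.86   1.3   64.98] F hub [-5.96  1.68  0.95] gap 2.0994708474567663
70 [268.77 215.81] [278.44 204.2 ] [ 0.64 -0.77] [33.51 12.33]
```

View pics/z9.png

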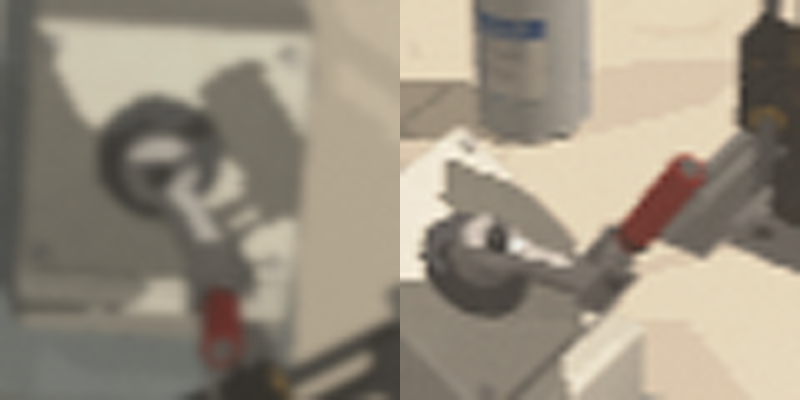

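Run:
```python
from h import *
t=lambda x,y:(285+(x+.5)/6.667-.5,150+(y+.5)/6.667-.5); s=lambda x,y:(235+(x+.5)/6.667-.5,180+(y+.5)/6.667-.5)
for a,b in(((222,351),(290,164)),((222,298),(230,238))):
    p,e=tri(t(*a),s(*b));print(p,e,toh(p,-.57))
q=-.57;T=rot(-np.cross(n_,xh(q)))
rows([(hub(q,-62,0,125),T),(hub(q,-30,0,125),T),(hub(q,-30,0,85),T)],[1,1,1])
```

```text
[ 559.06 -211.24  182.08] 0.28696853725290095 [-46.58  -0.31 109.23]
[ 590.92 -213.74  132.97] 1.5134176530373529 [-49.45  -0.99  50.71]
turn [0.2, 0.0, -1.7] dp [-6.0, 0.31, 0.12]
turn [0.0, 0.0, 0.0] dp [0.0, 3.2, 0.0]
turn [-0.0, -0.0, 0.0] dp [4.0, -0.0, -0.0]
```

Emit:
jog_arm:
  turn:
    - [0, 0, -1.7]
    - [0, 0, 0]
    - [0, 0, 0]
    - [0, 0, 0]
    - [0, 0, 0]
  dp:
    - [-5.5, 0.3, 0.1]
    - [-0.5, 3.5, 0]
    - [3.0, 0, 0]
    - [0.8, 0, 0]
    - [0, 0, 0]
  gripper: [1, 1, 1, 1, 1]

```text
clock: 8.98
eef_pos: [585.1, -202.6, 175.5]
eef_rot: [0.993, 0.959, -0.021]
wrist_force: [-1.4, 0.0, -0.7]
finger_gap: 0.3
```

Run:
```python
from h import *
hf()
```

```text
hubframe [-27.08  -2.2   88.93] F hub [-1.33  0.84  0.25] gap 0.3003789124546259
```

Emit:
jog_arm:
  turn:
    - [0, 0, 0]
    - [0, 0, 0]
    - [0, 0, 0]
  dp:
    - [0, -0.5, -0.2]
    - [0, -0.4, 0]
    - [0, -0.4, 0]
  gripper: [1, 1, 1]

```text
clock: 9.35
eef_pos: [576.9, -206.3, 171.8]
eef_rot: [0.998, 0.952, -0.017]
wrist_force: [32.6, 18.0, -5.0]
finger_gap: 0.4
```

Run:
```python
from h import *
hf()
```

```text
hubframe [-36.5   -0.64  90.6 ] F hub [ 29.87   2.71 -22.71] gap 0.42091398791555823
```

Run:
```python
from h import *
q=-.57;T=rot(-np.cross(n_,xh(q)));T2=rot(-y_)
rows([(hub(q,-29,0,90),T),(hub(q,-29,0,135),T),(hub(q,-50,0,135),T2),(hub(q,-50,0,58),T2)],[1,1,4,2])
```

```text
turn [-0.1, 0.4, -0.3] dp [0.06, 0.75, -0.07]
turn [0.0, -0.0, 0.0] dp [-4.5, -0.0, 0.0]
turn [8.2, 0.0, 0.0] dp [-0.0, -0.53, -0.0]
turn [8.2, 0.0, -0.0] dp [0.0, -0.52, 0.07]
turn [8.2, 0.0, 0.0] dp [-0.0, -0.5, 0.15]
turn [8.2, 0.0, 0.0] dp [-0.0, -0.48, 0.22]
turn [-0.0, -0.0, 0.0] dp [3.85, 0.0, -0.0]
turn [-0.0, -0.0, 0.0] dp [3.85, 0.0, -0.0]
```

Emit:
jog_arm:
  turn:
    - [0, 0.3, 0]
    - [0, 0, 0]
    - [8.2, 0, 0]
    - [8.2, 0, 0]
    - [8.2, 0, 0]
    - [8.2, 0, 0]
    - [0, 0, 0]
  dp:
    - [0, 1.0, 0]
    - [-4.5, 0, 0]
    - [0, -0.5, 0]
    - [0, -0.5, 0.1]
    - [0, -0.5, 0.2]
    - [0, -0.5, 0.2]
    - [0, 0, 0]
  gripper: [1, 0.5, 0.5, 0.5, 0.5, 0.5, 0.5]
  grip_force: 40

```text
clock: 10.22
eef_pos: [539.3, -213.2, 205.6]
eef_rot: [1.592, 0.954, -0.012]
wrist_force: [0.2, 0.1, 0.3]
finger_gap: 46.8
```

Run:
```python
from h import *
hf()
q=-.57;T2=rot(-y_)
rows([(hub(q,-50,0,100),T2),(hub(q,-50,0,58),T2)],[1,1])
T=snap('top','top10')[0];S=snap('side','side10')[0]
print(*redline('side10',(255,290,195,225)))
cv2.imwrite('pics/z10.png',np.hstack([cv2.resize(cv2.cvtColor(a,4),(400,400),interpolation=2) for a in (T[150:210,285:345],S[180:240,235:295])]))
```

```text
hubframe [-50.    -0.71 139.87] F hub [ 0.31 -0.12  0.08] gap 46.84159943439051
turn [-1.2, -0.0, -0.4] dp [3.99, -0.06, -0.06]
turn [-0.0, -0.0, 0.0] dp [4.2, 0.0, 0.0]
72 [268.73 216.76] [279.14 205.02] [ 0.66 -0.75] [34.64 12.67]
```

View pics/z10.png

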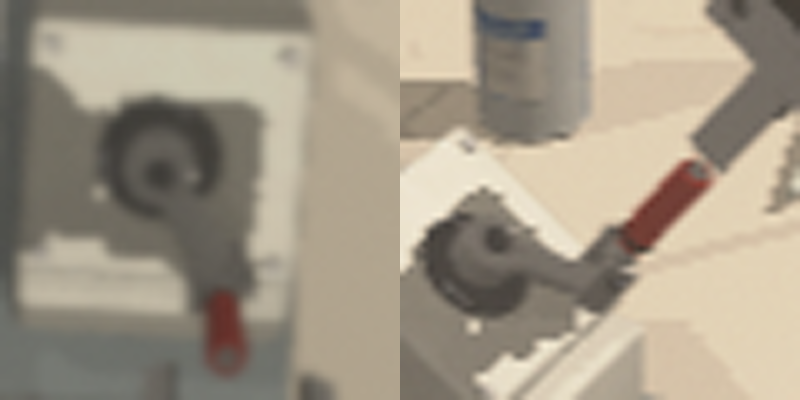

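Emit:
jog_arm:
  turn:
    - [-1.2, 0, -0.4]
    - [0, 0, 0]
    - [0, 0, 0]
    - [0, 0, 0]
    - [0, 0, 0]
    - [0, 0, 0]
    - [0, 0, 0]
  dp:
    - [4.0, -0.1, -0.1]
    - [4.2, 0, 0]
    - [0, 0, 0]
    - [0, 0, 0]
    - [0, 0, 0]
    - [0, 0, 0]
    - [0, 0, 0]
  gripper: [0.5, 0.5, 0.5, 1, 1, 1, 1]
  grip_force: 40

```text
clock: 11.2
eef_pos: [587.5, -212.7, 141.8]
eef_rot: [1.552, 0.955, -0.015]
wrist_force: [9.8, 4.9, -8.3]
finger_gap: 15.7
```

```bash
cat >> h.py <<'E'
def plan(q0,dqs,r=51.0,z=58,qnow=None):
    "crank rows: absolute targets, tool axes (tool y=-? computed)"
    p,Rm,s=cur(); out=[]
    T=rot(-y_); rv=np.degrees(R.from_matrix(Rm.T@T).as_rotvec())
    a=np.array([np.dot(p-HUB,k) for k in(u_,y_,n_)])
    qm=np.arctan2(a[1],-a[0]); F=np.array(s['wrist_force']);arm=-u_*np.cos(qm)+y_*np.sin(qm);tan=u_*np.sin(qm)+y_*np.cos(qm)
    print('TCP q',round(qm,3),'r',round(np.hypot(a[0],a[1]),1),'z',round(a[2],1),'rotfix',rv,'Frad',round(F@arm,1),'Ftan',round(F@tan,1),'Fn',round(F@n_,1),'gap',round(s['finger_gap'],1),'t',s['clock'])
    q=qm; pp=p
    for d in dqs:
        q=q+d; t=HUB+r*(-u_*np.cos(q)+y_*np.sin(q))+n_*z
        print(round(q,2),(Rm.T@(t-pp)/10).round(2).tolist()); pp=t
E
python3 - <<'E'
from h import *
hf(); plan(0,[.2]*8)
E
```

```text
hubframe [-47.06  -1.37  59.94] F hub [  5.41   2.49 -12.37] gap 15.720548639816787
TCP q -0.599 r 47.1 z 59.9 rotfix [ 0.97  0.09 -0.27] Frad -5.5 Ftan 2.3 Fn -12.4 gap 15.7 t 11.2
-0.4 [0.19, -0.8, -0.69]
-0.2 [-0.0, -0.28, -0.98]
0.0 [-0.0, -0.08, -1.01]
0.2 [-0.0, 0.12, -1.01]
0.4 [0.0, 0.32, -0.97]
0.6 [0.0, 0.5, -0.88]
0.8 [0.0, 0.67, -0.77]
1.0 [0.0, 0.81, -0.62]
```

Emit:
jog_arm:
  turn:
    - [0.9, 0, -0.2]
    - [0, 0, 0]
    - [0, 0, 0]
    - [0, 0, 0]
  dp:
    - [0, -0.6, -0.7]
    - [0, -0.3, -1.0]
    - [0, -0.1, -1.0]
    - [0, 0.1, -1.0]
  gripper: [1, 1, 1, 1]

```text
clock: 11.7
eef_pos: [580.6, -177.0, 136.7]
eef_rot: [1.562, 0.956, -0.023]
wrist_force: [2.3, -5.8, -6.6]
finger_gap: 15.7
```

Run:
```python
from h import *
plan(0,[.2]*8)
S=snap('side','side11')[0]
cv2.imwrite('pics/z11.png',cv2.resize(cv2.cvtColor(S[170:250,215:295],4),(480,480),interpolation=2))
```

```text
TCP q 0.188 r 48.7 z 60.0 rotfix [ 0.01  0.35 -0.2 ] Frad 0.7 Ftan -6.0 Fn -6.7 gap 15.7 t 11.7
0.39 [0.19, 0.06, -1.02]
0.59 [-0.0, 0.48, -0.9]
0.79 [-0.0, 0.65, -0.79]
0.99 [-0.0, 0.79, -0.64]
1.19 [0.0, 0.9, -0.47]
1.39 [0.0, 0.98, -0.28]
1.59 [0.0, 1.01, -0.08]
1.79 [0.0, 1.01, 0.12]
```

View pics/z11.png

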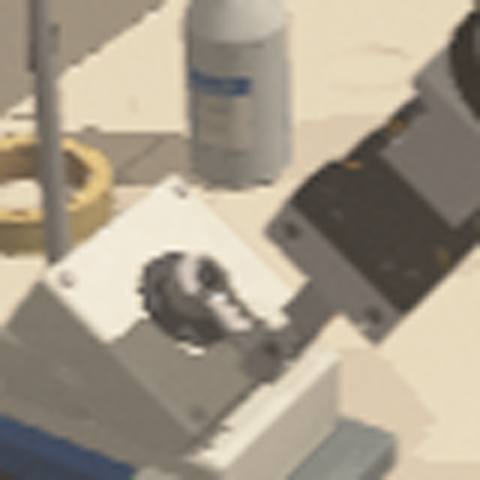

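Emit:
jog_arm:
  turn:
    - [0, 0.3, 0]
    - [0, 0, 0]
    - [0, 0, 0]
    - [0, 0, 0]
    - [0, 0, 0]
    - [0, 0, 0]
  dp:
    - [0.1, 0.1, -1.0]
    - [0, 0.4, -0.9]
    - [0, 0.6, -0.8]
    - [0, 0.8, -0.6]
    - [0, 0.9, -0.5]
    - [0, 1.0, -0.3]
  gripper: [1, 1, 1, 1, 1, 1]

```text
clock: 12.5
eef_pos: [609.6, -136.1, 156.5]
eef_rot: [1.57, 0.964, -0.013]
wrist_force: [-8.8, 0.8, -1.3]
finger_gap: 15.4
```

Run:
```python
from h import *
plan(0,[.2]*8)
```

```text
TCP q 1.316 r 52.0 z 59.8 rotfix [0.02 0.03 0.23] Frad 2.7 Ftan -7.5 Fn 4.0 gap 15.4 t 12.5
1.52 [0.17, 1.03, -0.06]
1.72 [-0.0, 1.02, 0.05]
1.92 [-0.0, 0.99, 0.25]
2.12 [-0.0, 0.92, 0.44]
2.32 [-0.0, 0.81, 0.61]
2.52 [-0.0, 0.68, 0.76]
2.72 [-0.0, 0.51, 0.88]
2.92 [-0.0, 0.33, 0.96]
```

Emit:
jog_arm:
  turn:
    - [0, 0, 0.2]
    - [0, 0, 0]
    - [0, 0, 0]
    - [0, 0, 0]
    - [0, 0, 0]
    - [0, 0, 0]
    - [0, 0, 0]
  dp:
    - [0.1, 1.0, -0.1]
    - [0, 1.0, 0.0]
    - [0, 1.0, 0.2]
    - [0, 0.9, 0.4]
    - [0, 0.8, 0.6]
    - [0, 0.7, 0.7]
    - [0, 0.5, 0.9]
  gripper: [1, 1, 1, 1, 1, 1, 1]

```text
clock: 13.38
eef_pos: [656.2, -158.6, 189.5]
eef_rot: [1.586, 0.971, 0.009]
wrist_force: [4.9, 8.7, -2.0]
finger_gap: 15.4
```

Run:
```python
from h import *
plan(0,[.2]*8,r=51.5)
T=snap('top','top12')[0];S=snap('side','side12')[0]
cv2.imwrite('pics/z12.png',np.hstack([cv2.resize(cv2.cvtColor(a,4),(400,400),interpolation=2) for a in (T[140:220,270:350],S[170:250,215:295])]))
```

```text
TCP q 2.57 r 52.6 z 60.0 rotfix [ 0.14 -0.69  0.61] Frad 7.1 Ftan -5.8 Fn -4.4 gap 15.4 t 13.375
2.77 [0.18, 0.37, 0.98]
2.97 [-0.01, 0.27, 0.99]
3.17 [-0.01, 0.07, 1.03]
3.37 [-0.01, -0.13, 1.02]
3.57 [-0.01, -0.33, 0.97]
3.77 [-0.01, -0.52, 0.89]
3.97 [-0.0, -0.69, 0.77]
4.17 [0.0, -0.82, 0.61]
```

View pics/z12.png

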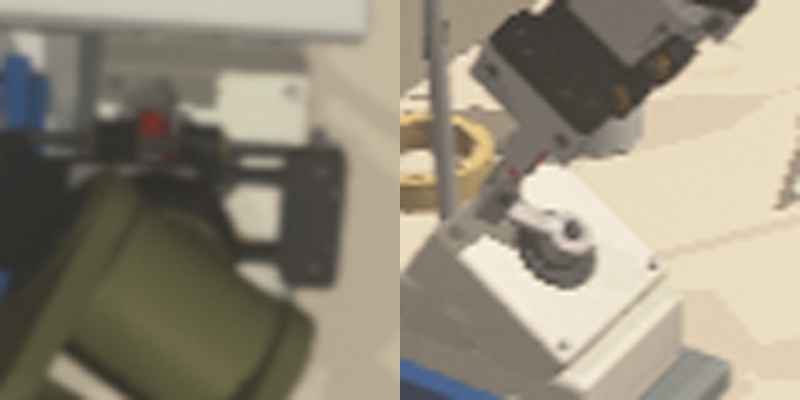

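Run:
```python
from h import *
plan(0,[.2]*6,r=54.5)
```

```text
TCP q 2.588 r 52.6 z 60.0 rotfix [ 0.12 -0.62  0.54] Frad 6.2 Ftan -1.3 Fn -5.2 gap 15.4 t 13.475
2.79 [0.18, 0.64, 0.88]
2.99 [-0.01, 0.27, 1.05]
3.19 [-0.01, 0.06, 1.09]
3.39 [-0.01, -0.16, 1.08]
3.59 [-0.01, -0.37, 1.02]
3.79 [-0.0, -0.57, 0.93]
```

Emit:
jog_arm:
  turn:
    - [0, -0.6, 0.5]
    - [0, 0, 0]
    - [0, 0, 0]
  dp:
    - [0.1, 0.6, 0.9]
    - [0, 0.3, 1.0]
    - [0, 0.1, 1.1]
  gripper: [1, 1, 1]

```text
clock: 13.85
eef_pos: [662.6, -188.1, 193.9]
eef_rot: [1.575, 0.968, -0.002]
wrist_force: [-7.1, 6.3, -3.4]
finger_gap: 15.5
```

Run:
```python
from h import *
plan(0,[.2]*6,r=54)
```

```text
TCP q -3.123 r 52.3 z 59.7 rotfix [ 0.21 -0.32  0.46] Frad -7.9 Ftan -6.1 Fn 1.4 gap 15.5 t 13.85
-2.92 [0.16, 0.04, 1.07]
-2.72 [-0.0, -0.34, 1.02]
-2.52 [-0.0, -0.54, 0.93]
-2.32 [0.0, -0.71, 0.81]
-2.12 [0.0, -0.86, 0.65]
-1.92 [0.01, -0.97, 0.47]
```

Emit:
jog_arm:
  turn:
    - [0, -0.3, 0.4]
    - [0, 0, 0]
    - [0, 0, 0]
    - [0, 0, 0]
  dp:
    - [0.1, -0.1, 1.0]
    - [0, -0.3, 1.0]
    - [0, -0.5, 0.9]
    - [0, -0.7, 0.8]
  gripper: [1, 1, 1, 1]

```text
clock: 14.35
eef_pos: [647.8, -222.3, 184.0]
eef_rot: [1.579, 0.965, 0.004]
wrist_force: [4.4, 7.2, -4.8]
finger_gap: 15.5
```

Run:
```python
from h import *
plan(0,[.2]*8,r=53)
snap('side','side13');S=snap('side','side13')[0]
cv2.imwrite('pics/z13.png',cv2.resize(cv2.cvtColor(S[170:270,195:295],4),(500,500),interpolation=2))
```

```text
TCP q -2.349 r 49.7 z 59.8 rotfix [ 0.28 -0.53  0.31] Frad -4.6 Ftan -5.6 Fn -6.4 gap 15.5 t 14.35
-2.15 [0.18, -0.59, 0.9]
-1.95 [0.0, -0.94, 0.48]
-1.75 [0.0, -1.02, 0.29]
-1.55 [0.0, -1.06, 0.08]
-1.35 [0.01, -1.05, -0.13]
-1.15 [0.01, -1.0, -0.34]
-0.95 [0.01, -0.91, -0.53]
-0.75 [0.01, -0.79, -0.7]
```

View pics/z13.png

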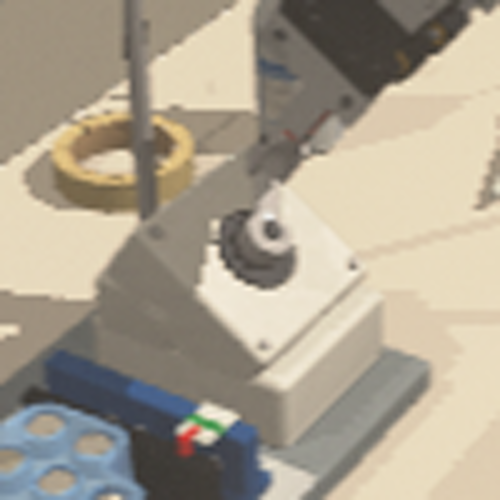

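Emit:
jog_arm:
  turn:
    - [0, -0.5, 0.3]
    - [0, 0, 0]
    - [0, 0, 0]
    - [0, 0, 0]
    - [0, 0, 0]
  dp:
    - [0.1, -0.6, 0.8]
    - [0, -0.9, 0.6]
    - [0, -1.0, 0.3]
    - [0, -1.1, 0.1]
    - [0, -1.1, -0.1]
  gripper: [1, 1, 1, 1, 1]

```text
clock: 15.08
eef_pos: [609.9, -232.5, 157.7]
eef_rot: [1.581, 0.96, 0.009]
wrist_force: [13.7, 7.7, -6.3]
finger_gap: 15.6
```

Run:
```python
from h import *
plan(0,[.2]*8,r=52)
```

```text
TCP q -1.333 r 47.4 z 60.0 rotfix [ 0.4  -0.68  0.02] Frad -9.4 Ftan -5.5 Fn -12.9 gap 15.6 t 15.075
-1.13 [0.2, -1.09, 0.1]
-0.93 [0.01, -0.89, -0.54]
-0.73 [0.01, -0.76, -0.7]
-0.53 [0.01, -0.61, -0.84]
-0.33 [0.01, -0.43, -0.95]
-0.13 [0.01, -0.23, -1.01]
0.07 [0.01, -0.03, -1.04]
0.27 [0.01, 0.18, -1.02]
```

```bash
sed -i 's/HUB=np.array(\[654.,-187,115\])/HUB=np.array([655.,-184.8,115.7])/' h.py
python3 - <<'E'
from h import *
plan(0,[.2]*8,r=51,z=58.5)
E
```

```text
TCP q -1.32 r 49.8 z 60.0 rotfix [ 0.4  -0.68  0.02] Frad -9.5 Ftan -5.4 Fn -12.9 gap 15.6 t 15.075
-1.12 [0.15, -0.98, -0.24]
-0.92 [0.01, -0.86, -0.54]
-0.72 [0.01, -0.74, -0.7]
-0.52 [0.01, -0.59, -0.83]
-0.32 [0.01, -0.41, -0.93]
-0.12 [0.01, -0.22, -1.0]
0.08 [0.01, -0.01, -1.02]
0.28 [0.01, 0.19, -1.0]
```

Emit:
jog_arm:
  turn:
    - [0, -0.6, 0]
    - [0, 0, 0]
    - [0, 0, 0]
    - [0, 0, 0]
    - [0, 0, 0]
  dp:
    - [0.1, -1.0, -0.3]
    - [0, -0.9, -0.5]
    - [0, -0.7, -0.7]
    - [0, -0.6, -0.8]
    - [0, -0.4, -0.9]
  gripper: [1, 1, 1, 1, 1]

```text
clock: 15.7
eef_pos: [583.3, -202.7, 138.9]
eef_rot: [1.553, 0.951, -0.024]
wrist_force: [2.6, -7.1, -7.6]
finger_gap: 15.8
```

Run:
```python
from h import *
plan(0,[.2]*8,r=51,z=58.5)
T=snap('top','top14')[0];S=snap('side','side14')[0]
cv2.imwrite('pics/z14.png',np.hstack([cv2.resize(cv2.cvtColor(a,4),(400,400),interpolation=2) for a in (T[130:220,200:290],S[220:320,150:250])]))
```

```text
TCP q -0.394 r 49.0 z 60.0 rotfix [ 0.47  0.41 -0.48] Frad 4.7 Ftan -5.7 Fn -7.8 gap 15.8 t 15.7
-0.19 [0.14, -0.48, -0.9]
0.01 [-0.01, -0.09, -1.01]
0.21 [-0.01, 0.12, -1.01]
0.41 [-0.0, 0.32, -0.97]
0.61 [-0.0, 0.5, -0.89]
0.81 [0.0, 0.67, -0.77]
1.01 [0.0, 0.81, -0.62]
1.21 [0.0, 0.91, -0.45]
```

View pics/z14.png

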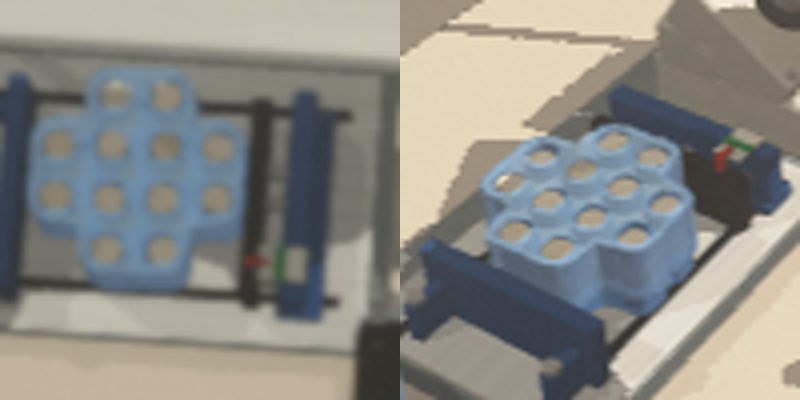

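Emit:
jog_arm:
  turn:
    - [0.4, 0.4, -0.4]
    - [0, 0, 0]
    - [0, 0, 0]
    - [0, 0, 0]
    - [0, 0, 0]
    - [0, 0, 0]
  dp:
    - [0.1, -0.6, -0.8]
    - [0, -0.1, -1.0]
    - [0, 0.1, -1.0]
    - [0, 0.3, -1.0]
    - [0, 0.5, -0.9]
    - [0, 0.6, -0.8]
  gripper: [1, 1, 1, 1, 1, 1]

```text
clock: 16.55
eef_pos: [591.5, -149.8, 144.0]
eef_rot: [1.564, 0.958, -0.02]
wrist_force: [-1.1, -4.0, -4.8]
finger_gap: 15.0
```

Run:
```python
from h import *
plan(0,[.2]*8,r=51,z=58.5)
T=snap('top','top15')[0];S=snap('side','side15')[0]
cv2.imwrite('pics/z15.png',np.hstack([cv2.resize(cv2.cvtColor(a,4),(400,400),interpolation=2) for a in (T[130:220,200:290],S[220:320,150:250])]))
```

```text
TCP q 0.758 r 49.8 z 59.9 rotfix [ 0.05  0.26 -0.13] Frad -0.1 Ftan -5.4 Fn -3.4 gap 15.0 t 16.55
0.96 [0.13, 0.68, -0.75]
1.16 [-0.0, 0.89, -0.5]
1.36 [0.0, 0.97, -0.31]
1.56 [0.0, 1.01, -0.11]
1.76 [0.0, 1.01, 0.09]
1.96 [0.0, 0.98, 0.29]
2.16 [0.0, 0.9, 0.48]
2.36 [0.0, 0.79, 0.65]
```

View pics/z15.png

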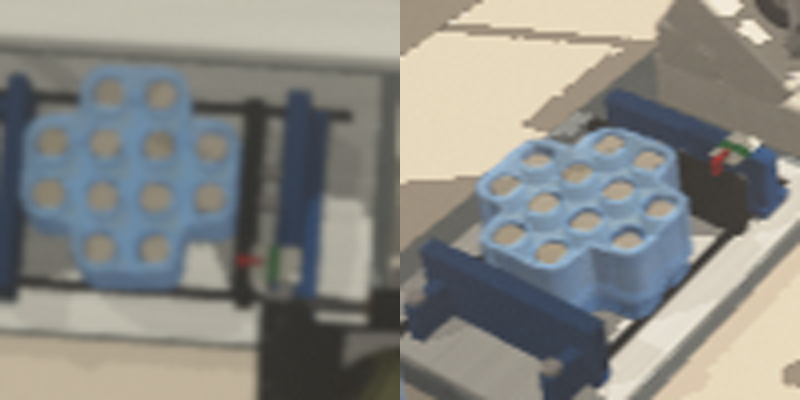

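Emit:
jog_arm:
  turn:
    - [0, 0.2, 0]
    - [0, 0, 0]
    - [0, 0, 0]
    - [0, 0, 0]
  dp:
    - [0.1, 0.6, -0.8]
    - [0, 0.9, -0.5]
    - [0, 1.0, -0.3]
    - [0, 1.0, -0.1]
  gripper: [1, 1, 1, 1]

```text
clock: 17.15
eef_pos: [620.7, -133.9, 164.2]
eef_rot: [1.568, 0.959, -0.014]
wrist_force: [-5.9, -1.1, -3.3]
finger_gap: 15.4
```

Run:
```python
from h import *
plan(0,[.2]*8,r=51,z=58.5)
T=snap('top','top16')[0];S=snap('side','side16')[0]
cv2.imwrite('pics/z16.png',np.hstack([cv2.resize(cv2.cvtColor(a,4),(400,400),interpolation=2) for a in (T[130:220,200:290],S[220:320,150:250])]))
```

```text
TCP q 1.556 r 50.5 z 59.8 rotfix [ 0.05  0.05 -0.06] Frad -1.1 Ftan -6.8 Fn 0.7 gap 15.4 t 17.15
1.76 [0.13, 1.01, 0.04]
1.96 [0.0, 0.98, 0.29]
2.16 [0.0, 0.9, 0.48]
2.36 [0.0, 0.79, 0.65]
2.56 [0.0, 0.64, 0.79]
2.76 [0.0, 0.47, 0.9]
2.96 [0.0, 0.29, 0.98]
3.16 [0.0, 0.09, 1.01]
```

View pics/z16.png

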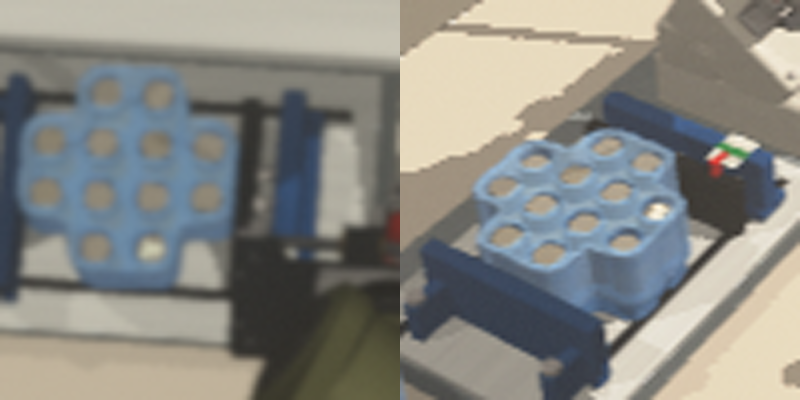

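```bash
cat >> h.py <<'E'
def meas(tag):
    f=np.load(f'pics/{tag}.npz');hsv=cv2.cvtColor(f['im'],cv2.COLOR_RGB2HSV).astype(int);H,S_,V=hsv[...,0],hsv[...,1],hsv[...,2]
    side='side' in tag
    x0,x1,y0,y1=(205,265,235,280) if side else (240,285,170,205)
    bx=(160,235,240,312) if side else (200,256,142,200)
    def cen(m,b):
        k=np.zeros_like(m);k[b[2]:b[3],b[0]:b[1]]=m[b[2]:b[3],b[0]:b[1]]
        a=np.argwhere(k)[:,::-1];return (len(a),a.mean(0).round(2)) if len(a) else (0,None)
    red=((H<10)|(H>170))&(S_>110)&(V>70); gr=(H>45)&(H<85)&(S_>70)
    bl=(H>98)&(H<112)&(S_>70)&(S_<175)&(V>110)
    print(tag,'red',*cen(red,(x0,x1,y0,y1)),'green',*cen(gr,(x0,x1,y0,y1)),'block',*cen(bl,bx))
E
python3 - <<'E'
from h import *
for t in('side0','side12','side13','side14','side15','side16','top0','top14','top15','top16'):meas(t)
p=np.array([600,-80,78.]);print('side px/mm y',(proj('side',p+[0,10,0])-proj('side',p))/10,'top',(proj('top',p+[0,10,0])-proj('top',p))/10)
p=np.array([655,20,90.]);print('side px/mm y',(proj('side',p+[0,10,0])-proj('side',p))/10,'top',(proj('top',p+[0,10,0])-proj('top',p))/10)
E
```

```text
side0 red 15 [235.4  254.67] green 10 [239.6 250.7] block 575 [207.91 277.99]
side12 red 16 [233.12 256.75] green 12 [237.42 253.25] block 587 [206.54 276.36]
side13 red 19 [231.95 257.74] green 12 [235.83 254.25] block 551 [206.07 279.92]
side14 red 13 [229.92 259.38] green 12 [234.  255.5] block 430 [205.08 283.82]
side15 red 13 [228.92 260.38] green 12 [233.33 256.58] block 415 [204.42 284.5 ]
side16 red 13 [228.85 260.46] green 12 [232.83 257.25] block 490 [204.71 281.62]
top0 red 8 [265. 189.] green 7 [271.71 189.71] block 764 [231.8  174.65]
top14 red 4 [256.   188.25] green 2 [263.  187.5] block 767 [231.64 174.19]
top15 red 7 [254.43 188.14] green 2 [261.  188.5] block 766 [229.5  173.57]
top16 red 0 None green 0 None block 785 [228.75 173.45]
side px/mm y [-0.21  0.2 ] top [-0.36 -0.02]
side px/mm y [-0.25  0.22] top [-0.36 -0.02]
```

Emit:
jog_arm:
  turn:
    - [0, 0, 0]
    - [0, 0, 0]
    - [0, 0, 0]
    - [0, 0, 0]
    - [0, 0, 0]
    - [0, 0, 0]
  dp:
    - [0.1, 1.0, 0.1]
    - [0, 1.0, 0.3]
    - [0, 0.9, 0.5]
    - [0, 0.8, 0.7]
    - [0, 0.6, 0.8]
    - [0, 0.5, 0.9]
  gripper: [1, 1, 1, 1, 1, 1]

```text
clock: 18.0
eef_pos: [659.4, -164.5, 191.5]
eef_rot: [1.58, 0.963, 0.001]
wrist_force: [-6.7, 5.1, -2.1]
finger_gap: 15.2
```

Run:
```python
from h import *
plan(0,[.2]*4,r=51.5,z=58.5)
for k in('a','b'):
    T=snap('top','top17'+k)[0];S=snap('side','side17'+k)[0];meas('side17'+k);meas('top17'+k)
cv2.imwrite('pics/z17.png',np.hstack([cv2.resize(cv2.cvtColor(a,4),(400,400),interpolation=2) for a in (T[130:220,200:290],S[230:290,190:250])]))
```

```text
TCP q 2.732 r 51.1 z 59.7 rotfix [ 0.11 -0.44  0.17] Frad -4.2 Ftan -7.3 Fn 2.2 gap 15.2 t 18.0
2.93 [0.11, 0.35, 0.97]
3.13 [-0.01, 0.11, 1.02]
3.33 [-0.01, -0.09, 1.02]
3.53 [-0.01, -0.3, 0.98]
side17a red 13 [228.85 260.46] green 10 [232.  258.2] block 540 [204.37 278.76]
top17a red 9 [253.33 188.  ] green 11 [258.55 188.27] block 779 [228.53 173.16]
side17b red 14 [228.71 260.57] green 10 [232.  258.2] block 545 [204.15 278.83]
top17b red 9 [253.33 188.  ] green 10 [258.5 188.1] block 780 [228.62 173.34]
```

View pics/z17.png

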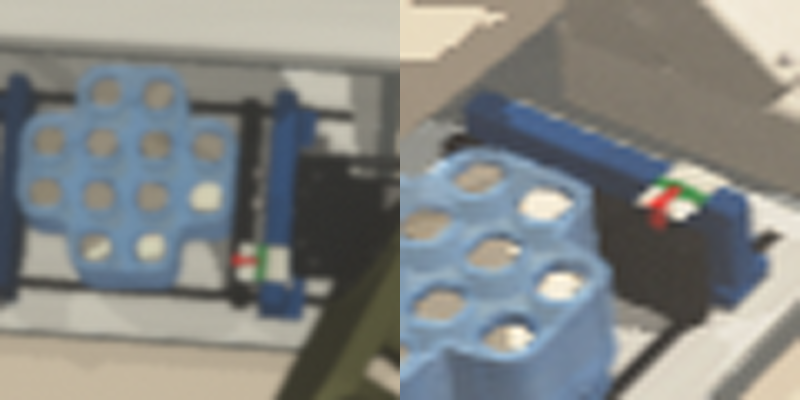

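Emit:
jog_arm:
  turn:
    - [0, -0.4, 0]
    - [0, 0, 0]
    - [0, 0, 0]
    - [0, 0, 0]
  dp:
    - [0.1, 0.4, 1.0]
    - [0, 0.1, 1.0]
    - [0, -0.1, 1.0]
    - [0, 0, 0]
  gripper: [1, 1, 1, 1]

```text
clock: 18.7
eef_pos: [661.6, -193.7, 193.4]
eef_rot: [1.574, 0.965, -0.006]
wrist_force: [-1.2, -2.4, -3.3]
finger_gap: 15.7
```

Run:
```python
from h import *
plan(0,[.2]*4,r=51.5,z=58.5)
T=snap('top','top18')[0];S=snap('side','side18')[0];meas('side18');meas('top18')
cv2.imwrite('pics/z18.png',np.hstack([cv2.resize(cv2.cvtColor(a,4),(400,400),interpolation=2) for a in (T[165:205,240:280],S[230:290,190:250])]))
```

```text
TCP q -2.968 r 50.9 z 59.8 rotfix [ 0.15 -0.21  0.28] Frad -2.4 Ftan 2.9 Fn -2.1 gap 15.7 t 18.7
-2.77 [0.13, -0.22, 1.0]
-2.57 [-0.0, -0.47, 0.91]
-2.37 [0.0, -0.64, 0.8]
-2.17 [0.0, -0.79, 0.66]
side18 red 11 [228.82 260.45] green 8 [231.38 258.62] block 541 [204.1  279.75]
top18 red 7 [253.57 187.71] green 7 [257.71 188.57] block 771 [228.59 173.15]
```

View pics/z18.png

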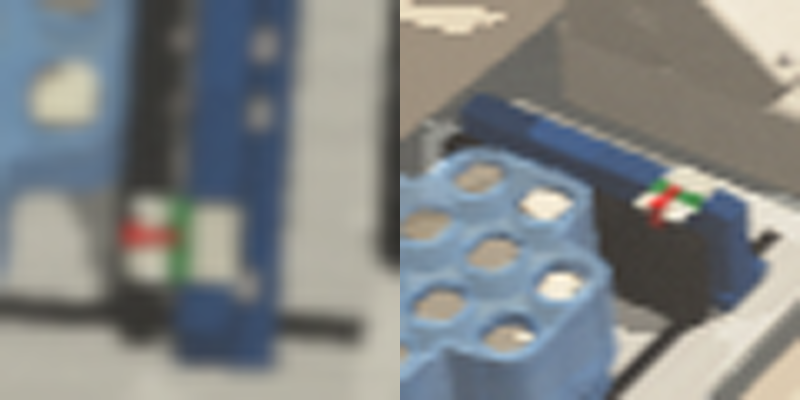

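Emit:
jog_arm:
  turn:
    - [0, 0, 0]
    - [0, 0, 0]
    - [0, 0, 0]
    - [0, 0, 0]
    - [0, 0, 0]
    - [0, 0, 0]
    - [0, 0, 0]
    - [0, 0, 0]
  dp:
    - [0, 0, 0]
    - [0, 0, 0]
    - [0, 0, 0]
    - [0, 0, 0]
    - [-3, 0, 0]
    - [-5, 0, 0]
    - [-5, 0, 0]
    - [-5, 0, 0]
  gripper: [0.5, 0.5, 0.5, 0.5, 0.5, 0.5, 0.5, 0.5]

```text
clock: 19.8
eef_pos: [557.1, -191.9, 343.0]
eef_rot: [1.575, 0.967, -0.004]
wrist_force: [-0.6, 0.2, 0.1]
finger_gap: 47.2
```

Run:
```python
from h import *
plan(0,[.2]*1,r=51.5,z=58.5)
T=snap('top','top19')[0];S=snap('side','side19')[0];meas('side19');meas('top19')
cv2.imwrite('pics/z19.png',np.hstack([cv2.resize(cv2.cvtColor(a,4),(400,400),interpolation=2) for a in (T[165:205,240:280],S[180:280,190:290])]))
cv2.imwrite('pics/s19.png',cv2.cvtColor(S,4))
print(redline('side19',(200,290,170,230)))
for q in(3.25,3.35):
  for a in(80,90):
    a=np.radians(a);P=[proj('side',hub(q,-50+r*np.cos(a),0,40+r*np.sin(a))) for r in(14,70)];d=P[1]-P[0];print(q,np.degrees(a),*P,d/np.linalg.norm(d))
```

```text
TCP q -2.977 r 51.0 z 242.3 rotfix [ 0.17 -0.28  0.4 ] Frad -0.5 Ftan -0.1 Fn 0.4 gap 47.2 t 19.8
-2.78 [18.38, -0.09, 1.09]
side19 red 11 [228.64 260.18] green 8 [231.38 258.62] block 526 [204.32 277.58]
top19 red 6 [253.83 187.83] green 5 [257.6 188.8] block 737 [227.89 173.25]
(75, array([242.85, 196.88]), array([253.23, 184.51]), array([ 0.64, -0.77]), array([36.62, 13.25]))
3.25 80.0 [242.97 196.34] [254.02 187.96] [ 0.8 -0.6]
3.25 90.0 [242.46 195.65] [251.4  184.43] [ 0.62 -0.78]
3.35 80.0 [244.08 195.81] [254.91 187.54] [ 0.79 -0.61]
3.35 90.0 [243.64 195.11] [252.59 183.89] [ 0.62 -0.78]
```

View pics/z19.png

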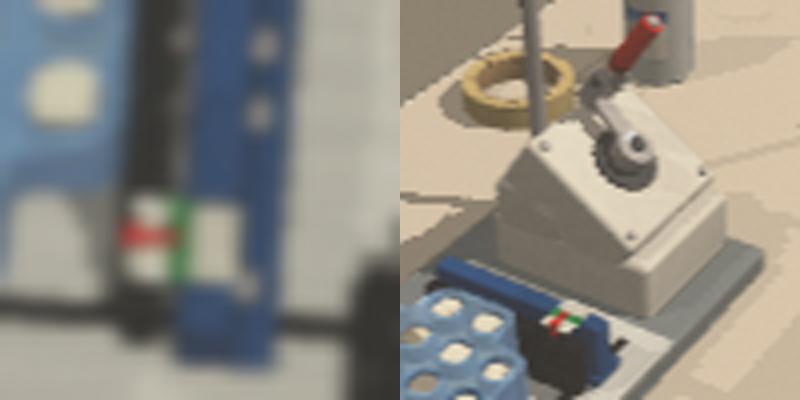

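View pics/s19.png

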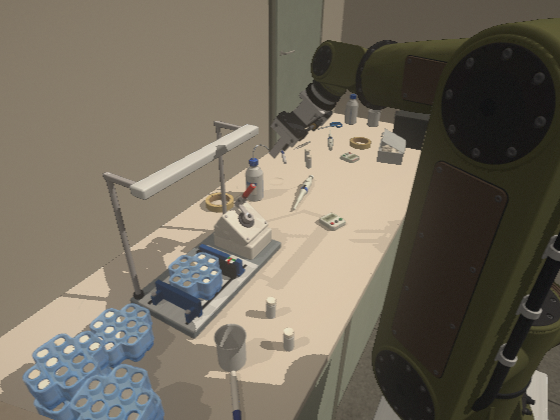

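```bash
python3 -c "
from cell import order
print(order.sign_off())"
```

```text
the job is handed in; nothing more can be done
None
```

The blue vial block is clamped against the end stop with the pointer in the green band. I handed the job in at about 19.9 s.

- **Handle:** I pinched it and swung it out, but the pads slipped off at about 68° and again near 87°. I then pushed it from the hub side with closed fingers until it met its stop, at about 30 N. The last side view gives about 89°, which matches the reading taken while it was against the stop.
- **Cranking:** I turned the crank clockwise about 3.9 rad past the 0 position's opposite-side readings, from −0.57 to about 9.6 rad in total (roughly 1.6 turns). The force at the handle was about 5 to 8 N along the turn. I corrected the hub position by about 2 mm partway through, because the radial forces showed it was off.
- **Clamping:** The bar and block stopped moving while the jaw went on. From the crank angle I put the spring travel at about 7.4 mm (the middle of the band). Both views showed the pointer tip inside the green band before and after I let go. Direct pixel measurements of the pointer were noisier, about ±1 mm.
- **After release:** The gripper was open and well clear, touching nothing. The beaker, vials and timer looked unmoved in the side view, which I checked by eye only.
- **One reading that disagreed:** the block's centre in the top view shifted 0.7 px after release. The pointer, jaw and side view did not show this, so I put it down to changed shading.

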